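# Tip the scanner's reference balls out of the notched tray into their box

### The arm

A 7-joint arm with a two-finger parallel gripper is mounted at the origin on the work surface. World frame = base frame: x ahead of the robot, y to its left, z up, the work surface at z = 0. Lengths are in m, angles in rad, forces in N, time in s.
With the tool pointing down it reaches from about 0.4 to 0.85 m from the base axis. Payload 4.4 kg.
Tool frame: the origin (TCP) lies at the very end of the fingers, on their centre line; the grasp point (between the pads) lies r.grip_point_offset behind it (r.grip_point_offset is the distance from the TCP to the grasp point, in m); z points along the fingers, y is the direction in which the jaws open and shut (so a half turn about z gives the same grasp; the last joint's range is limited). The gripper opens to 94 mm and grips with 3 to 60 N. Pads are 16 mm wide; open, the fingers measure 119 mm over their backs; the gripper's body (75 mm by 177 mm) begins 78 mm behind the grasp point.
Start: joints at [-1.177, 0.628, 0.038, 1.517, -0.027, 0.996, -0.02], TCP at [0.288, 0.583, 0.185] pointing down, gripper open.
Joint ranges: [-3.06, 3.06], [-0.37, 2.12], [-1.25, 1.32], [0.18, 2.47], [-1.1, 4.24], [0.23, 1.98], [-2.94, 2.94]. Speed limits (rad/s): [2.57, 2.57, 3.14, 3.14, 3.14, 3.14, 3.14].

### API

Orientations are given as a rotation vector (axis times angle).
In Python, from bench import sensors, vision, close_job, r gives the robot as it stands.
- The arm moves only by the tool send_rows, never from a script. Its arguments are lists of equal length, an entry for each row: "dp": the shift along the tool's x, y, z in cm, a list of three; "yaw": the turn about the tool's z in degrees; "fingers": the closure in counts, from 0 (fully open) to 255 (shut). In form: {"dp": [[x, y, z], ...], "yaw": [yaw, ...], "fingers": [fingers, ...]}. A call has 1 to 20 rows; each row shifts and turns the commanded pose from where the row before left it, along the tool's axes as they then stand; what a row does not reach is not made up. A row lasts 1/10 s, in which the tool goes at most 50 mm and 8.59 degrees, less where a joint would pass 70% of its speed; a pose out of reach is approached as far as the arm can. A call with a gripper value outside its range is refused whole. The fingers move at their own pace and stop on an object; "squeeze" is the grip in N (left out, the last holds). Time passes only in rows, so rows that do not move let the fingers close. It gives the time, the measured TCP pose, the force and the opening at its end, in the units of the state.
- sensors.observe(): the state, without advancing time (a new reading comes with each control period).
- vision.grab_frame(name): name is "scene" or "top" or "wrist"; returns the picture (384x512x3 uint8, blue, green, red); there is no depth.
- vision.camera_info(name): a dict with "K" (3x3 intrinsics, pixels), "R" (3x3) and "t" (3): a world point X has camera coordinates R X + t; the wrist camera has in their place "T_tool_cam" (4x4, takes a point from camera to tool coordinates, whose origin is the TCP and whose axes are the flange's). Camera axes: x right, y down, z forward; pixel columns grow to the right and rows downward; lengths in m; the calibration is good to about 2 mm. A picture is of the moment at which its call begins: read the wrist's pose just before it. camera_info takes no time and is no camera call.
- close_job(): hands the job in, once; it reports no verdict.
The state is a dict: "clock": time; "joint_positions": joint angles; "dq": joint speeds; "tau": joint torques, N m; "eef_pos": TCP position; "tool_rot": TCP orientation; "ft_force": force on the tool from outside, world axes, zero at the start; "torque": the same for the moment, N m; "finger_gap": finger opening in m.
Only numpy, scipy, OpenCV 4.12 (cv2) and the standard library are available. Lean on these libraries where they do the work, as an engineer would, in place of code of your own. Each camera call takes 0.05 s, during which the arm holds its last target.

### The job

Slide the grey box under the spout of the blue tip tray, then raise the tray by its orange handle so that all four balls roll out through the corner notch into the box, and lower the tray gently back down onto its rest. Do not touch the balls with the gripper, let no ball end up outside the box, leave the box standing on the table, and leave the other things on the table where they are.

Things in the scene. Friction and masses are not known exactly. Their poses are not given: they have to be found in the camera images.
- stand: Grey stand of the tip tray, fixed to the table (place and yaw vary). Origin on the table straight below the hinge; +x points from the spout towards the tray's handle, so the spout points along -x; z up. An upright plate (10 mm thick in x, 70 mm wide) at x = 0 carries the hinge; a foot plate 10 mm high runs from x = -5 to 165 mm. Beyond x = -5 mm, on the spout side, the table is clear for the box.
- hinge (a point): Middle of the tray's hinge, 85 mm above the table; the hinge axis is the stand's y axis. The point has the stand's axes and does not move when the tray is tipped.
- tray (a joint): Hinge angle of the tray, rad: 0 = down on its rest, its floor sloping 0.35 rad down away from the spout, balls in the low corner; 0.35 = floor level; 0.70 = upper stop. At 0.5 to 0.65 the balls roll out by themselves within about 1 s. Nothing holds it up: let go, it falls back. It weighs about 0.35 kg; raising it takes about 3 N at the handle.
- tray_grip (a point): Grasp point on the tray's orange handle, at the low corner: 212 mm in x and 23 mm in z from the hinge at joint 0. Axes turn with the tray; at joint 0 they are the stand's. The handle is a flat upright tab 12 mm thick in x, 44 mm wide in y; its top is 20 mm above this point. Pinch it across its thickness from above; the tool must tilt with it as the tray rises.
- tray_tip (a point): Tip of the tray's spout: the bare floor corner, 40 mm to the -x side of the hinge and 108 mm above the table when down, 79 mm at joint 0.65. Axes turn with the tray. The tray is blue, a 150 mm square set corner-on to the hinge, walls 25 mm high; they stop 55 mm short of this corner, leaving a notch 70 mm wide.
- box: Loose grey open box, 130 x 130 mm, 55 mm high, walls 5 mm, about 0.28 kg. Origin at the centre of its underside, z up. An orange tab stands on its -x wall. It catches the balls when its centre is 75 to 95 mm from the hinge on the spout side (x = -75 to -95 mm in the stand's frame), within 20 mm sideways, with about the stand's yaw, so that its tab is on the side away from the tray.
- box_grip (a point): Grasp point on the box's tab, 71 mm in -x from the box's centre and 90 mm above the table; axes as the box. The tab is 12 mm thick in x, 50 mm wide in y; its top is 20 mm above this point, and it is free above the box's rim, 55 mm high.
- ball1_center (a point): Centre of the white ball, 32 mm in diameter, about 0.03 kg, at the start in the tray's low corner.
- ball2_center (a point): Centre of the yellow ball, 32 mm in diameter, about 0.03 kg, at the start in the tray's low corner.
- ball3_center (a point): Centre of the red ball, 32 mm in diameter, about 0.03 kg, at the start in the tray's low corner.
- ball4_center (a point): Centre of the green ball, 32 mm in diameter, about 0.03 kg, at the start in the tray's low corner.
- mug: Bystander: blue mug, 80 mm wide with a handle, 95 mm high. Origin under its centre.
- calculator: Bystander: blue calculator lying flat, 85 x 185 x 22 mm. Origin under its centre, y its length.
- binoculars: Bystander: green binoculars standing upright, 42 x 102 mm, 108 mm high. Origin under its centre.
- mouse: Bystander: black computer mouse, 105 x 62 x 36 mm. Origin under its centre, x its length.
- phone: Bystander: red phone lying flat, 72 x 145 x 9 mm. Origin under its centre, y its length.
- dividers: Bystander: steel dividers lying flat, about 175 mm long in x, 45 mm wide, 14 mm high. Origin under the middle.
- notebook: Bystander: ring notebook lying flat, 105 x 148 x 13 mm. Origin under its centre.
Not all that is in view belongs to the job. Of the things that look like the part that bears ball2_center, the smaller one is meant. Leave any yellow look-alike of the box alone.

How it is judged:
By the outcome, as a careful person would: the job done as asked, in the order asked, and still so for the second after the job is handed in, with the robot touching nothing.
It also fails if it takes over 56 s, if anything falls off the work surface, if the arm or the gripper's body presses on something with over 40 N, if the wrist force passes 120 N, or if a joint passes its speed limit or range.

## Working session

There is one attempt and no reset: what is moved stays moved. The work goes in short steps, Python scripts to look and compute and a tool call to move; the robot and the scene stay as the last step left them, time stands still between calls to the robot, and variables do not carry over. Pictures are saved under pics/ and viewed, and the job is handed in when it is done.

Besides the shell and the picture viewer there is one more tool, called after "Request:" as name(argument=value, ...) on one line, values as JSON. send_rows: Moves the arm, as the interface text tells. Its arguments: {"type":"object","properties":{"dp":{"type":"array"},"yaw":{"type":"array"},"fingers":{"type":"array"},"squeeze":{"type":"number"}},"required":["dp","yaw","fingers"]}

```bash
mkdir -p pics; ls
cat > h.py <<'E'
import numpy as np,cv2
from bench import sensors, vision, close_job, r
from scipy.spatial.transform import Rotation as Ro
def px(name,X,info=None):
    i=info or vision.camera_info(name); c=np.array(i["R"])@np.array(X)+np.array(i["t"]); p=np.array(i["K"])@c; return p[:2]/p[2]
def ray(name,u,z):
    i=vision.camera_info(name); R=np.array(i["R"]);t=np.array(i["t"]);C=-R.T@t
    d=R.T@np.linalg.inv(np.array(i["K"]))@np.array([u[0],u[1],1.]); s=(z-C[2])/d[2]; return C+s*d
E
python3 - <<'E'
from h import *
np.set_printoptions(precision=4,suppress=True)
for n in("scene","top","wrist"):
    im=vision.grab_frame(n); cv2.imwrite(f"pics/{n}0.png",im)
    print(n,vision.camera_info(n))
print(sensors.observe(), r.grip_point_offset)
E
```

```text
pics
scene {'K': array([[401.8911,   0.    , 261.3111],
       [  0.    , 401.8911, 191.8544],
       [  0.    ,   0.    ,   1.    ]]), 'R': array([[ 0.8659,  0.5   , -0.0131],
       [ 0.2845, -0.5141, -0.8092],
       [-0.4113,  0.697 , -0.5874]]), 't': array([-0.4373, -0.1109,  1.3394])}
top {'K': array([[367.9422,   0.    , 254.8957],
       [  0.    , 367.9422, 191.1587],
       [  0.    ,   0.    ,   1.    ]]), 'R': array([[ 0.1458, -0.9893,  0.0036],
       [-0.9659, -0.1431, -0.2156],
       [ 0.2138,  0.0279, -0.9765]]), 't': array([-0.1054,  0.5258,  1.2194])}
wrist {'K': array([[324.4549,   0.    , 253.3806],
       [  0.    , 324.4549, 187.1765],
       [  0.    ,   0.    ,   1.    ]]), 'T_tool_cam': array([[-0.0008, -0.9698, -0.2438,  0.0709],
       [ 1.    , -0.0006, -0.0009,  0.0001],
       [ 0.0007, -0.2438,  0.9698, -0.1997],
       [ 0.    ,  0.    ,  0.    ,  1.    ]])}
{'clock': 0.15, 'joint_positions': array([-1.1768,  0.6291,  0.0384,  1.5181, -0.027 ,  0.9963, -0.02  ]), 'dq': array([-0.0014, -0.0037, -0.0004, -0.0013,  0.0004, -0.0021,  0.0008]), 'tau': array([  0.0013, -55.01  ,   1.1448, -18.682 ,  -0.0522,   0.0208,
         0.0001]), 'eef_pos': array([0.2882, 0.5821, 0.1846]), 'tool_rot': array([-0.7158, -3.0586,  0.0021]), 'ft_force': array([ 0.1924,  0.2055, -1.1167]), 'torque': array([-0.0068,  0.0231,  0.0035]), 'finger_gap': 0.09402776425948044} 0.0188
```

View pics/scene0.png

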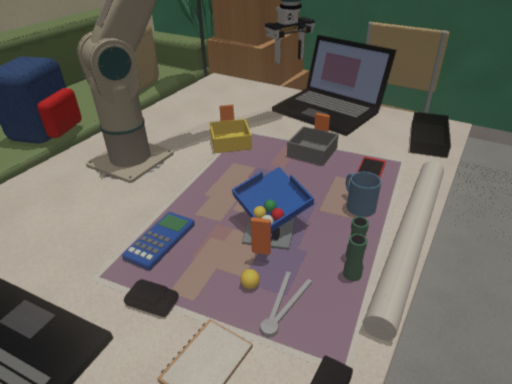

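View pics/top0.png

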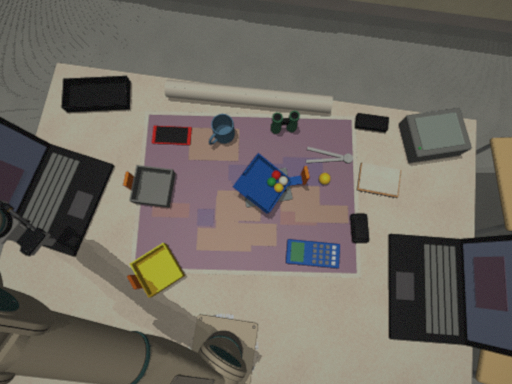

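View pics/wrist0.png

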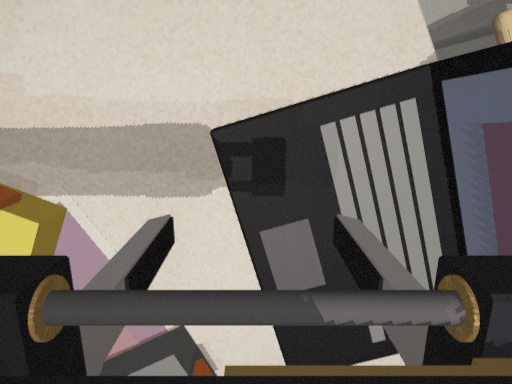

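Run:
```python
from h import *
t=cv2.imread("pics/top0.png"); cv2.imwrite("pics/t1.png",cv2.resize(t[140:230,225:335],None,fx=7,fy=6.5,interpolation=cv2.INTER_CUBIC))
cv2.imwrite("pics/t2.png",cv2.resize(t[155:220,110:190],None,fx=8,fy=8,interpolation=cv2.INTER_CUBIC))
s=cv2.imread("pics/scene0.png"); cv2.imwrite("pics/s1.png",cv2.resize(s[160:265,220:330],None,fx=5.5,fy=5.5,interpolation=cv2.INTER_CUBIC))
cv2.imwrite("pics/s2.png",cv2.resize(s[105:170,280:350],None,fx=8,fy=8,interpolation=cv2.INTER_CUBIC))
```

```text
(no output)
```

View pics/t1.png

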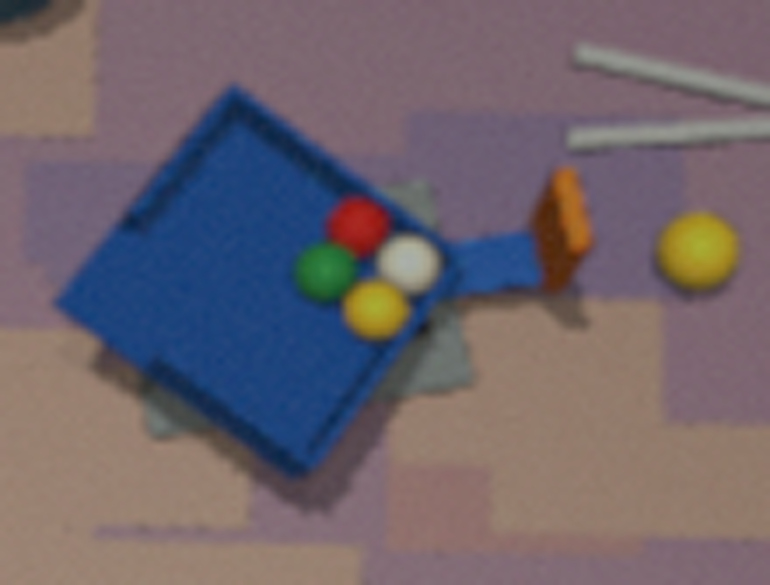

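View pics/t2.png

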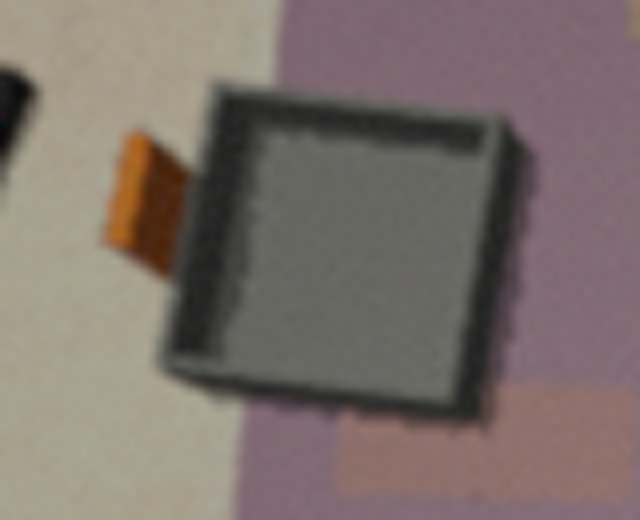

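View pics/s1.png

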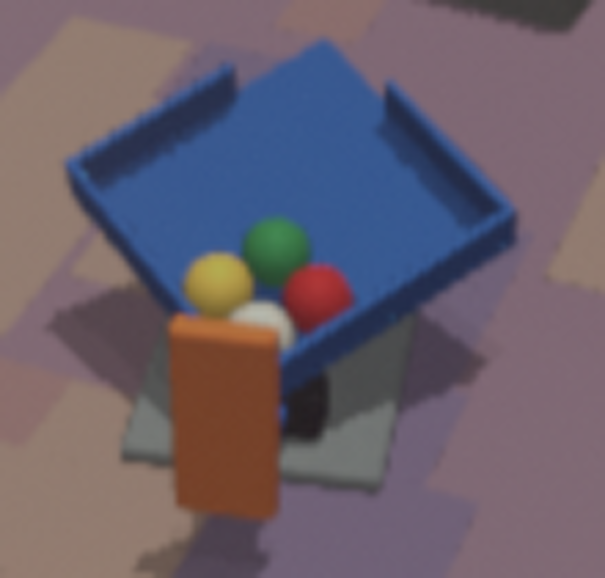

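View pics/s2.png

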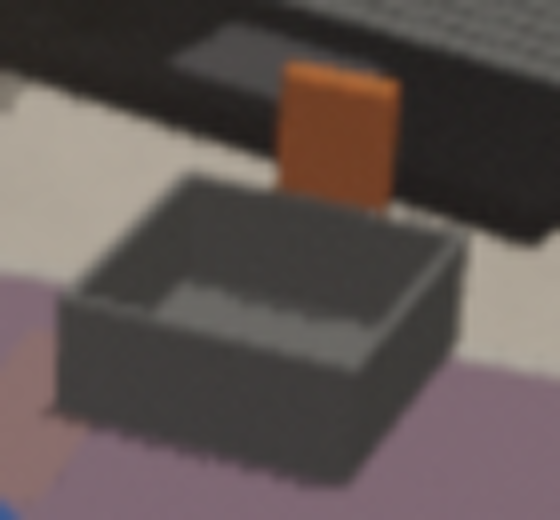

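```bash
cat > fit.py <<'E'
from h import *
from scipy.optimize import least_squares
m=1e-3
def fit(obs,x0):
    inf={n:vision.camera_info(n) for n in("top","scene")}
    def res(p,full=False):
        c,s=np.cos(p[2]),np.sin(p[2]); o=[]
        for n,u,X in obs:
            X=np.array(X)*m; W=[p[0]+c*X[0]-s*X[1],p[1]+s*X[0]+c*X[1],X[2]]
            o.append(px(n,W,inf[n])-u)
        return np.array(o) if full else np.ravel(o)
    q=least_squares(res,x0,loss="soft_l1"); return q.x,res(q.x,True)
def T(u,v):return("top",np.array([225+u/7,140+v/6.5]))
def S(u,v):return("scene",np.array([220+u/5.5,160+v/5.5]))
def T2(u,v):return("top",np.array([110+u/8,155+v/8]))
def S2(u,v):return("scene",np.array([280+u/8,105+v/8]))
E
python3 - <<'E'
from fit import *
np.set_printoptions(precision=4,suppress=True)
a=[(*T(58,302),(-40,0,108)),(*T(235,88),(68,106,95)),(*T(300,475),(68,-106,95)),(*T(567,168),(212,22,128)),(*T(582,248),(212,-22,128)),
(*S(325,40),(-40,0,108)),(*S(70,165),(68,-106,95)),(*S(515,215),(68,106,95)),(*S(172,322),(218,-22,128)),(*S(278,332),(218,22,128))]
p,e=fit(a,[.6,0,-1.5]);print(p);print(e)
b=[(*T2(218,85),(-65,65,55)),(*T2(505,115),(65,65,55)),(*T2(163,362),(-65,-65,55)),(*T2(458,408),(65,-65,55)),(*T2(135,130),(-77,25,110)),(*T2(108,240),(-77,-25,110)),
(*S2(190,175),(-65,-65,55)),(*S2(468,235),(-65,65,55)),(*S2(352,368),(65,65,55)),(*S2(60,297),(65,-65,55)),(*S2(60,410),(65,-65,0)),(*S2(345,487),(65,65,0)),(*S2(288,65),(-71,-25,110)),(*S2(398,82),(-71,25,110))]
q,e=fit(b,[.6,.3,-1.5]);print(q);print(e)
c,s=np.cos(p[2]),np.sin(p[2]);R=np.array([[c,-s],[s,c]])
print("box in stand",R.T@(q[:2]-p[:2]),q[2]-p[2],"grip world",p[:2]+R@[.212,0],"boxgrip",q[:2]+np.array([np.cos(q[2]),np.sin(q[2])])*-.071)
E
```

```text
[ 0.5458  0.0109 -1.2461]
[[-1.027  -1.1004]
 [-0.2541 -2.1252]
 [ 1.8913 -1.8741]
 [-0.4809 -1.2075]
 [ 0.1267 -0.9186]
 [-0.3498 -1.8604]
 [-1.7418 -2.0532]
 [ 0.1933 -2.2369]
 [-1.6297  0.2351]
 [-1.1011  0.7898]]
[ 0.5109  0.3312 -1.5422]
[[ 0.0711 -2.0772]
 [ 0.5692 -1.6273]
 [-0.0516 -0.8376]
 [ 0.2305 -2.2153]
 [-0.3275 -1.4929]
 [ 0.1634 -0.8902]
 [-1.1669 -1.5935]
 [-0.2665 -1.1534]
 [ 0.1169 -0.3675]
 [-0.9961 -0.6695]
 [-1.3868 -0.2252]
 [-0.3573 -0.3282]
 [-1.0205 -0.9151]
 [-0.75   -0.1493]]
box in stand [-0.3146  0.0691] -0.2961233048272427 grip world [ 0.6134 -0.19  ] boxgrip [0.5089 0.4021]
```

```bash
cat >> h.py <<'E'
def goal(pos,ang,st=None):
    st=st or sensors.observe(); M=Ro.from_rotvec(st["tool_rot"]).as_matrix()
    d=M.T@(np.array(pos)-st["eef_pos"]); a=np.arctan2(M[1,1],M[0,1]); w=(ang-a+np.pi)%(2*np.pi)-np.pi
    print("dp cm",np.round(d*100,2),"yaw deg",round(-np.degrees(w),2),"or",round(-np.degrees((w+2*np.pi)%(2*np.pi)-np.pi),2))
    print("clk",round(st["clock"],2),"eef",st["eef_pos"].round(4),"tooly",round(a,3),"tilt",np.degrees(np.arccos(-M[2,2])).round(2),"F",st["ft_force"].round(2),"gap",round(st["finger_gap"],4),"q",st["joint_positions"].round(2))
E
python3 -c "
from h import *
goal([.509,.402,.20],1.599)"
```

```text
dp cm [-27.78  -6.34  -1.53] yaw deg -27.96 or 152.04
clk 0.15 eef [0.2882 0.5821 0.1846] tooly 1.111 tilt 0.08 F [ 0.19  0.21 -1.12] gap 0.094 q [-1.18  0.63  0.04  1.52 -0.03  1.   -0.02]
```

Request:
send_rows(dp=[[-2,-0.5,-0.5],[-3.7,-0.85,-0.5],[-3.7,-0.85,-0.5],[-3.7,-0.85,0],[-3.7,-0.85,0],[-3.7,-0.85,0],[-3.7,-0.85,0],[-3.6,-0.75,0],[0,0,0],[0,0,0],[0,0,0],[0,0,0],[0,0,0],[0,0,0]], yaw=[0,0,0,0,0,0,0,0,-7,-7,-7,-7,0,0], fingers=[0,0,0,0,0,0,0,0,0,0,0,0,0,0])

```text
clock: 1.55
eef_pos: [0.5093, 0.402, 0.2]
tool_rot: [0.041, -3.141, 0.0]
ft_force: [-1.0, -0.2, -0.7]
finger_gap: 0.0938
```

Run:
```python
from h import *
goal([.509,.402,.071],1.599)
st=sensors.observe(); im=vision.grab_frame("wrist"); 
T=np.array(vision.camera_info("wrist")["T_tool_cam"]);K=np.array(vision.camera_info("wrist")["K"])
M=np.eye(4);M[:3,:3]=Ro.from_rotvec(st["tool_rot"]).as_matrix();M[:3,3]=st["eef_pos"]; W=np.linalg.inv(M@T)
np.save("W1.npy",W)
q=[.5109,.3312,-1.5422];c,s=np.cos(q[2]),np.sin(q[2])
for X in [(-65,65,110-55),(65,65,55),(-65,-65,55),(65,-65,55),(-77,25,110),(-77,-25,110),(-65,25,110),(-65,-25,110)]:
    X=np.array(X)*1e-3; P=W@[q[0]+c*X[0]-s*X[1],q[1]+s*X[0]+c*X[1],X[2],1]; u=K@P[:3];u=u[:2]/u[2]; print(X,u.round(1)); cv2.circle(im,tuple(int(k) for k in u),2,(0,255,0),-1)
cv2.imwrite("pics/w1.png",cv2.resize(im,None,fx=1.5,fy=1.5))
```

```text
dp cm [ 0.02 -0.   12.9 ] yaw deg -0.14 or 179.86
clk 1.55 eef [0.5093 0.402  0.2   ] tooly 1.597 tilt 0.03 F [-0.96 -0.16 -0.69] gap 0.0938 q [-0.66  0.61 -0.09  1.5   0.06  1.03  0.83]
[-0.065  0.065  0.055] [248.4 229.1]
[0.065 0.065 0.055] [133.7 229.5]
[-0.065 -0.065  0.055] [247.5 111.2]
[ 0.065 -0.065  0.055] [122.  111.7]
[-0.077  0.025  0.11 ] [260.  210.7]
[-0.077 -0.025  0.11 ] [260.1 157.8]
[-0.065  0.025  0.11 ] [247.2 210.7]
[-0.065 -0.025  0.11 ] [246.8 157.8]
```

View pics/w1.png

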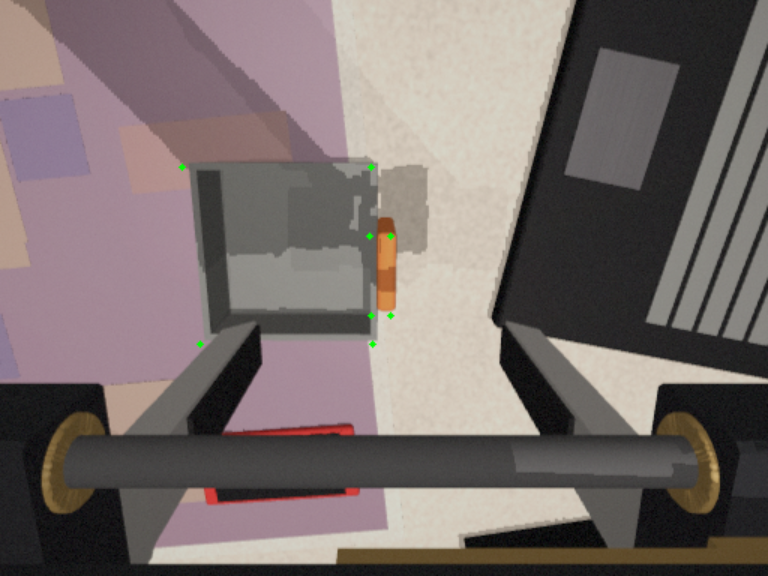

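Request:
send_rows(dp=[[0.1,0.15,2],[0.1,0.15,3],[0,0,3],[0,0,3],[0,0,1.8],[0,0,0],[0,0,0],[0,0,0],[0,0,0],[0,0,0],[0,0,0],[0,0,0],[0,0,0],[0,0,0],[0,0,0],[0,0,0]], yaw=[0,0,0,0,0,0,0,0,0,0,0,0,0,0,0,0], fingers=[0,0,0,0,0,0,0,150,200,225,255,255,255,255,255,255], squeeze=20)

```text
clock: 3.2
eef_pos: [0.5073, 0.4052, 0.0722]
tool_rot: [0.045, -3.141, 0.0]
ft_force: [0.1, -0.9, 0.2]
finger_gap: 0.0251
```

Run:
```python
from h import *
p=np.array([.5458,.0109]);a=-1.2461
goal([.4930,.1595,.071],a+np.pi)
for n in("scene","top"): im=vision.grab_frame(n); cv2.imwrite(f"pics/{n}1.png",im)
t=cv2.imread("pics/top1.png"); cv2.imwrite("pics/t3.png",cv2.resize(t[130:230,110:230],None,fx=6,fy=6,interpolation=cv2.INTER_CUBIC))
```

```text
dp cm [  2.14 -24.51   0.12] yaw deg -16.95 or 163.05
clk 3.2 eef [0.5073 0.4052 0.0722] tooly 1.6 tilt 0.0 F [ 0.14 -0.88  0.19] gap 0.0251 q [-0.67  0.76 -0.08  1.62  0.08  0.77  0.81]
```

View pics/scene1.png

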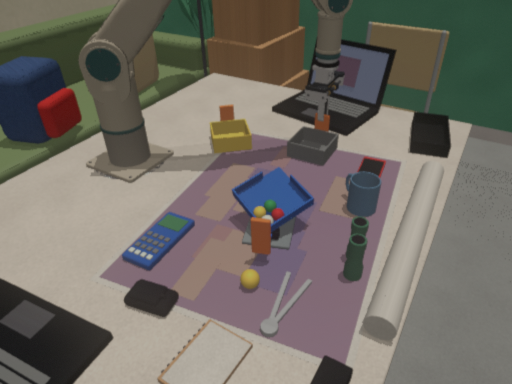

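View pics/t3.png

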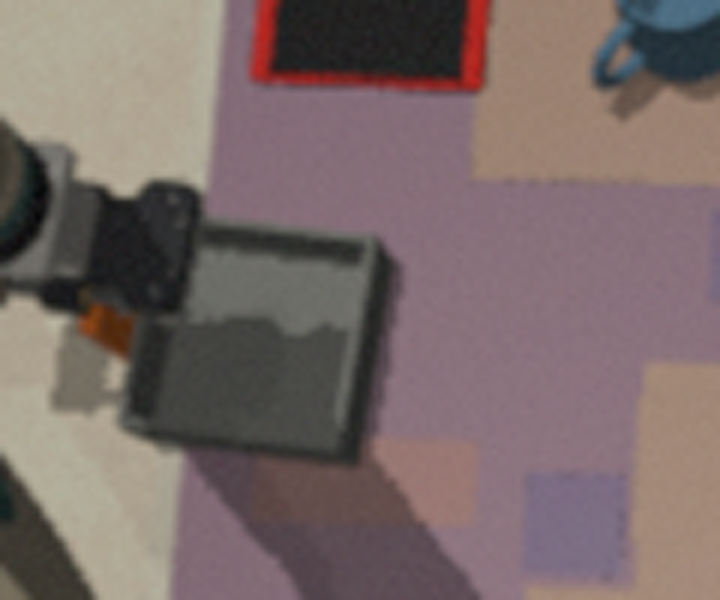

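Request:
send_rows(dp=[[0,0,0],[0,0,0],[0,0,0],[0,0,0],[0,0,0]], yaw=[0,0,0,0,0], fingers=[255,255,255,255,255])

```text
clock: 3.8
eef_pos: [0.5072, 0.4053, 0.0722]
tool_rot: [0.045, -3.141, -0.0]
ft_force: [1.4, 0.7, -0.2]
finger_gap: 0.0122
```

Request:
send_rows(dp=[[0.1,-1,0],[0.2,-2,0],[0.2,-2,0],[0.2,-2,0],[0.2,-2,0],[0.2,-2,0],[0.2,-2,0],[0.2,-2,0],[0.2,-2,0],[0.2,-2,0],[0.2,-1.5,0],[0,0,0],[0,0,0],[0,0,0],[0,0,0],[0,0,0],[0,0,0],[0,0,0]], yaw=[0,0,0,0,0,0,0,0,0,0,0,-4,-4,-4,-4,-1,0,0], fingers=[255,255,255,255,255,255,255,255,255,255,255,255,255,255,255,255,255,255])

```text
clock: 5.6
eef_pos: [0.4919, 0.1988, 0.0722]
tool_rot: [0.507, -3.1, 0.001]
ft_force: [-0.5, -2.6, -0.4]
finger_gap: 0.0115
```

Run:
```python
from h import *
goal([.4930,.1595,.072],-1.2461+np.pi)
for n in("scene","top"): im=vision.grab_frame(n); cv2.imwrite(f"pics/{n}2.png",im)
t=cv2.imread("pics/top2.png"); cv2.imwrite("pics/t4.png",cv2.resize(t[145:225,170:270],None,fx=7,fy=7,interpolation=cv2.INTER_CUBIC))
t=cv2.imread("pics/scene2.png"); cv2.imwrite("pics/s4.png",cv2.resize(t[120:220,220:340],None,fx=6,fy=6,interpolation=cv2.INTER_CUBIC))
```

```text
dp cm [ 1.15 -3.76  0.02] yaw deg -0.04 or 179.96
clk 5.6 eef [0.4919 0.1988 0.0722] tooly 1.895 tilt 0.07 F [-0.52 -2.59 -0.39] gap 0.0115 q [-0.31  0.63 -0.19  1.95  0.2   0.58  1.26]
```

View pics/t4.png

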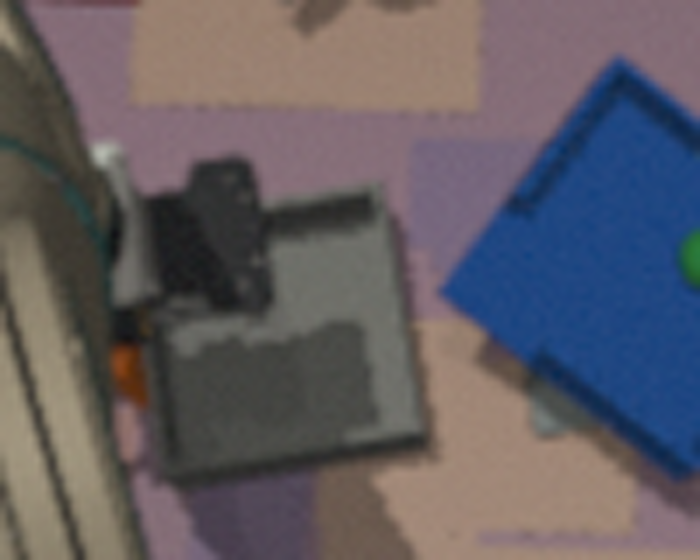

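View pics/s4.png

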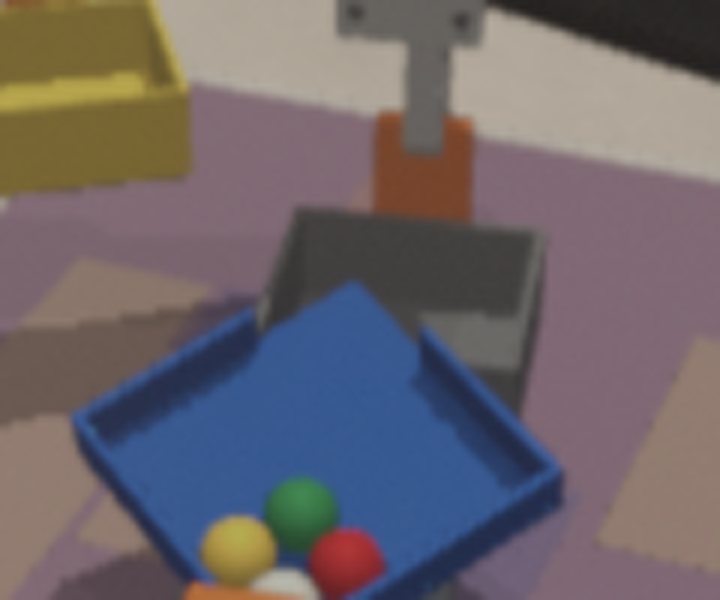

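Run:
```python
from fit import *
np.set_printoptions(precision=4,suppress=True)
h=.45
def T4(u,v):return("top",np.array([170+u/7-h,145+v/7-h]))
def S4(u,v):return("scene",np.array([220+u/6-h,120+v/6-h]))
def Th(u,v):k=T(u,v);return(k[0],k[1]-h)
def Sh(u,v):k=S(u,v);return(k[0],k[1]-h)
a=[(*Th(58,302),(-40,0,108)),(*Th(235,88),(68,106,95)),(*Th(300,475),(68,-106,95)),(*Th(567,168),(212,22,128)),(*Th(582,248),(212,-22,128)),
(*Sh(325,40),(-40,0,108)),(*Sh(70,165),(68,-106,95)),(*Sh(515,215),(68,106,95)),(*Sh(172,322),(218,-22,128)),(*Sh(278,332),(218,22,128))]
b=[(*T4(382,182),(65,65,55)),(*T4(430,435),(65,-65,55)),(*T4(162,478),(-65,-65,55)),(*S4(297,207),(-65,-65,55)),(*S4(546,235),(-65,65,55)),(*S4(376,113),(-71,-25,110)),(*S4(473,120),(-71,25,110))]
for sel in("top","scene",None):
    p,e=fit([o for o in a if sel in(None,o[0])],[.55,0,-1.25]);q,e2=fit([o for o in b if sel in(None,o[0])],[.5,.1,-1.25])
    c,s=np.cos(p[2]),np.sin(p[2]);R=np.array([[c,-s],[s,c]])
    print(sel,"stand",p,"box",q,"boxgrip",q[:2]-.071*np.array([np.cos(q[2]),np.sin(q[2])]),"rel",R.T@(q[:2]-p[:2]),q[2]-p[2])
    print(e.round(1).tolist(),e2.round(1).tolist())
```

```text
top stand [ 0.5427  0.0118 -1.2498] box [ 0.5113  0.1306 -1.2466] boxgrip [0.4887 0.1979] rel [-0.1226  0.0077] 0.003166255682409691
[[-1.0, 0.2], [-0.1, -0.8], [1.8, -0.5], [-0.3, 0.3], [0.2, 0.6]] [[0.2, 0.1], [-0.6, -0.3], [0.3, 0.2]]
scene stand [ 0.5469  0.0102 -1.2414] box [ 0.5163  0.1243 -1.2822] boxgrip [0.4961 0.1923] rel [-0.1178  0.0079] -0.04089165798801209
[[0.3, -1.2], [-1.0, -1.2], [1.1, -1.6], [-0.4, 1.1], [0.1, 1.6]] [[-0.3, -0.3], [0.1, -0.3], [-0.1, 0.0], [0.2, 0.6]]
None stand [ 0.5447  0.0119 -1.2438] box [ 0.5141  0.1283 -1.2789] boxgrip [0.4936 0.1963] rel [-0.1201  0.0083] -0.0350669813777591
[[-0.9, -0.4], [-0.2, -1.5], [2.1, -1.2], [-0.4, -0.6], [0.2, -0.3], [-0.1, -1.7], [-1.4, -1.9], [0.5, -2.2], [-1.1, 0.3], [-0.6, 0.8]] [[1.7, -0.1], [-0.3, -0.2], [0.4, -1.0], [-0.3, -1.0], [-0.1, -1.1], [-0.2, -0.7], [0.1, -0.2]]
```

Request:
send_rows(dp=[[0.2,-0.8,0],[0.3,-1.2,0],[0.3,-1.0,0],[0.1,-0.6,0],[0,0,0],[0,0,0],[0,0,0],[0,0,0],[0,0,0],[0,0,0],[0,0,0],[0,0,0]], yaw=[0,0,0,0,0,0,0,0,0,0,0,0], fingers=[255,255,255,255,255,255,170,130,110,110,110,110])

```text
clock: 6.9
eef_pos: [0.4952, 0.1628, 0.0723]
tool_rot: [-0.509, 3.1, 0.0]
ft_force: [-0.5, -0.7, -0.2]
finger_gap: 0.0527
```

Request:
send_rows(dp=[[0,0,-1.5],[0,0,-3],[0,0,-4],[0,0,-4],[0,0,-4],[0,0,-2.5],[0,-2,0],[0,-4.5,0],[0,-4.5,0],[0,-4.5,0],[0,-4.5,0],[0,-4.5,0],[0,-4.5,0],[0,-4.5,0],[0,-3.5,0],[0,0,0],[0,0,0],[0,0,0],[0,0,0],[0,0,0]], yaw=[0,0,0,0,0,0,0,0,0,0,0,0,0,0,0,8,8,8,8,8], fingers=[110,110,110,110,110,0,0,0,0,0,0,0,0,0,0,0,0,0,0,0])

```text
clock: 8.9
eef_pos: [0.6133, -0.1878, 0.262]
tool_rot: [-0.591, -3.085, -0.0]
ft_force: [0.1, -0.7, 1.1]
finger_gap: 0.0942
```

Request:
send_rows(dp=[[0,0,0],[0,0,0],[0,0,0],[0,0,0],[0,0,0],[0,0,0],[0,0,0],[0,0,0],[0,0,0]], yaw=[8,8,8,8,8,8,2,0,0], fingers=[0,0,0,0,0,0,0,0,0])

```text
clock: 9.8
eef_pos: [0.6135, -0.1877, 0.2621]
tool_rot: [-1.83, -2.553, 0.0]
ft_force: [-0.7, 0.3, 0.4]
finger_gap: 0.0937
```

```bash
cat > wr.py <<'E'
from h import *
def wrist(fn,p,pts,sc=1.5):
    st=sensors.observe(); im=vision.grab_frame("wrist")
    i=vision.camera_info("wrist");T=np.array(i["T_tool_cam"]);K=np.array(i["K"])
    M=np.eye(4);M[:3,:3]=Ro.from_rotvec(st["tool_rot"]).as_matrix();M[:3,3]=st["eef_pos"]; W=np.linalg.inv(M@T)
    im=cv2.resize(im,None,fx=sc,fy=sc);c,s=np.cos(p[2]),np.sin(p[2])
    for X in pts:
        X=np.array(X)*1e-3; P=W@[p[0]+c*X[0]-s*X[1],p[1]+s*X[0]+c*X[1],X[2],1]; u=K@P[:3];u=u[:2]/u[2]*sc; print(X,u.round(1)); cv2.circle(im,tuple(int(k) for k in u),2,(0,255,0),-1)
    cv2.imwrite(fn,im)
E
python3 - <<'E'
from wr import *
goal([.611,-.1885,.089],.325)
wrist("pics/w2.png",[.5435,.0125,-1.246],[(206,22,128),(206,-22,128),(218,22,128),(218,-22,128),(-40,0,108),(68,106,95),(68,-106,95)])
for n in("scene","top"): im=vision.grab_frame(n); cv2.imwrite(f"pics/{n}3.png",im)
t=cv2.imread("pics/top3.png"); cv2.imwrite("pics/t5.png",cv2.resize(t[140:230,180:290],None,fx=7,fy=7,interpolation=cv2.INTER_CUBIC))
t=cv2.imread("pics/scene3.png"); cv2.imwrite("pics/s5.png",cv2.resize(t[120:270,200:340],None,fx=5,fy=4,interpolation=cv2.INTER_CUBIC))
E
```

```text
dp cm [-0.   -0.26 17.31] yaw deg 0.11 or -179.89
clk 9.8 eef [ 0.6135 -0.1877  0.2621] tooly 0.327 tilt 0.02 F [-0.65  0.3   0.38] gap 0.0937 q [ 0.12  0.56  0.23  1.44 -0.13  1.16  0.69]
[0.206 0.022 0.128] [408.9 254. ]
[ 0.206 -0.022  0.128] [345.8 253.9]
[0.218 0.022 0.128] [408.6 270.7]
[ 0.218 -0.022  0.128] [346.1 270.6]
[-0.04   0.     0.108] [ 377.5 -146.1]
[0.068 0.106 0.095] [530.4  49.6]
[ 0.068 -0.106  0.095] [225.   49.3]
```

View pics/w2.png

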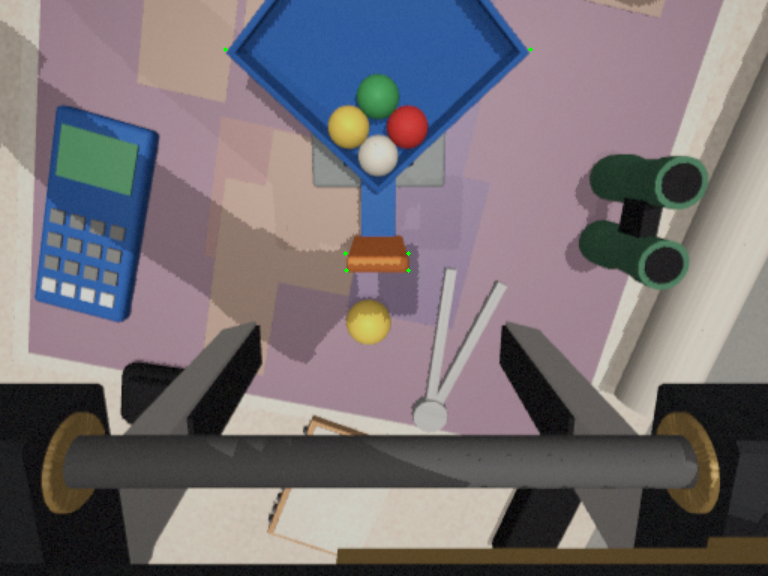

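View pics/t5.png

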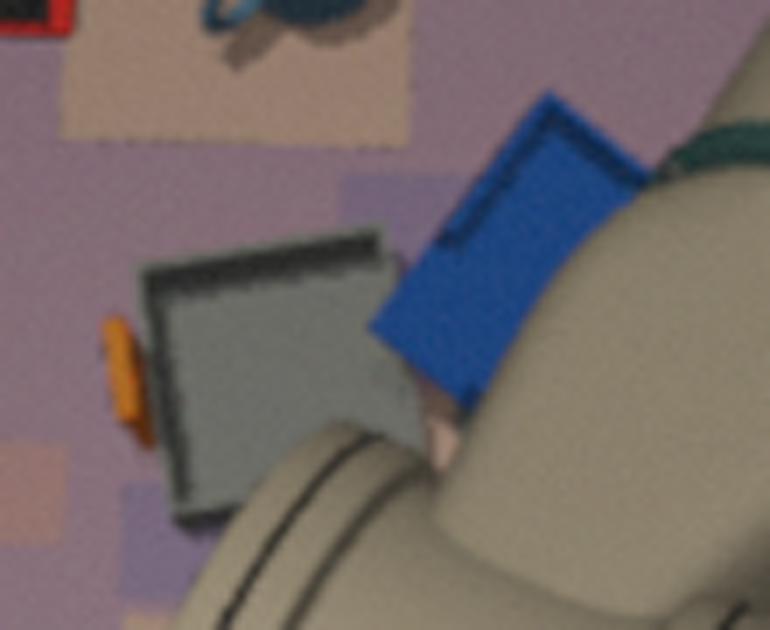

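View pics/s5.png

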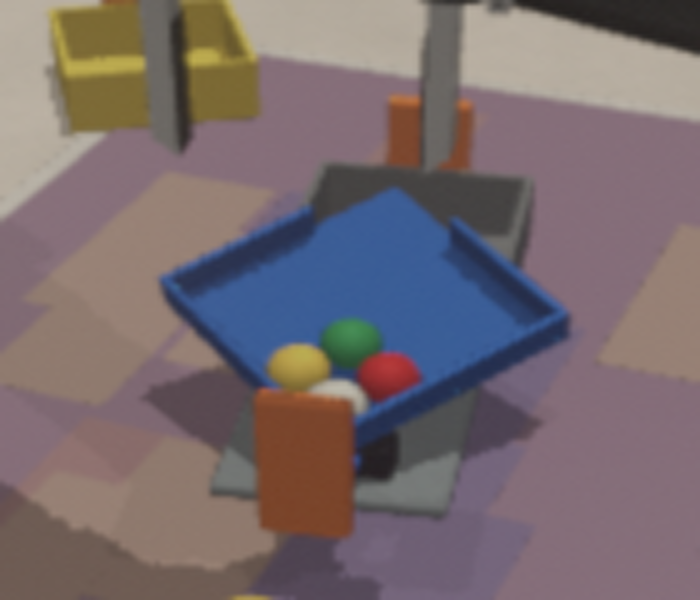

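Run:
```python
from fit import *
np.set_printoptions(precision=4,suppress=True)
h=.43
def T5(u,v):return("top",np.array([180+u/7-h,140+v/7-h]))
def S5(u,v):return("scene",np.array([200+u/5-h,120+v/4-h]))
b=[(*T5(140,267),(-65,65,55)),(*T5(382,232),(65,65,55)),(*T5(178,520),(-65,-65,55)),(*T5(105,322),(-77,25,110)),
(*S5(322,165),(-65,-65,55)),(*S5(535,180),(-65,65,55)),(*S5(390,97),(-71,-25,110)),(*S5(473,100),(-71,25,110))]
for sel,p in(("top",[.5427,.0118,-1.2498]),("scene",[.5469,.0102,-1.2414])):
    q,e=fit([o for o in b if o[0]==sel],[.5,.1,-1.2]); c,s=np.cos(p[2]),np.sin(p[2]);R=np.array([[c,-s],[s,c]])
    print(sel,q,R.T@(q[:2]-p[:2]),q[2]-p[2],e.round(1).tolist())
```

```text
top [ 0.5132  0.0911 -1.2512] [-0.0845 -0.003 ] -0.001428594293053198 [[-0.5, 0.2], [1.5, -0.9], [-0.6, 0.2], [0.2, 0.2]]
scene [ 0.5233  0.0881 -1.235 ] [-0.0813  0.0029] 0.006444418999484114 [[-0.2, -0.7], [0.2, -0.6], [-0.2, 0.4], [0.1, 1.1]]
```

Request:
send_rows(dp=[[0,-0.1,2],[0,0,3],[0,0,4],[0,0,4],[0,0,3],[0,0,1.3],[0,0,0],[0,0,0],[0,0,0]], yaw=[0,0,0,0,0,0,0,0,0], fingers=[0,0,0,0,0,0,0,0,0])

```text
clock: 10.85
eef_pos: [0.6141, -0.1888, 0.0912]
tool_rot: [1.83, 2.549, 0.002]
ft_force: [0.2, -0.1, -0.2]
finger_gap: 0.0942
```

Run:
```python
from wr import *
goal([.611,-.1885,.089],.325)
wrist("pics/w3.png",[.5435,.0125,-1.246],[(206,22,128),(206,-22,128),(218,22,128),(218,-22,128)])
im=vision.grab_frame("scene"); cv2.imwrite("pics/s6.png",cv2.resize(im[120:280,180:340],None,fx=4,fy=3.7,interpolation=cv2.INTER_CUBIC))
```

```text
dp cm [ 0.13 -0.29  0.22] yaw deg 0.04 or -179.96
clk 10.85 eef [ 0.6141 -0.1888  0.0912] tooly 0.326 tilt 0.21 F [ 0.23 -0.12 -0.17] gap 0.0942 q [ 0.14  0.73  0.19  1.63 -0.18  0.79  0.73]
[0.206 0.022 0.128] [435.1 342.2]
[ 0.206 -0.022  0.128] [311.8 342.3]
[0.218 0.022 0.128] [434.2 373.2]
[ 0.218 -0.022  0.128] [312.9 373.3]
```

View pics/w3.png

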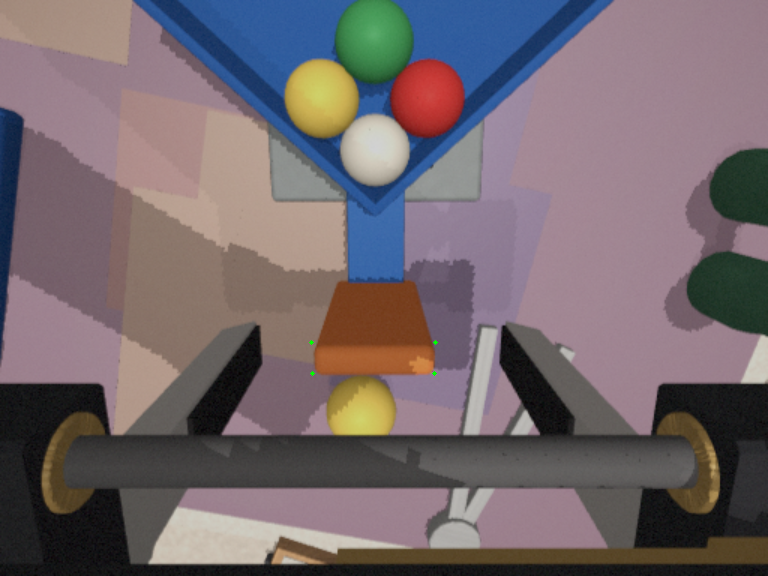

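View pics/s6.png

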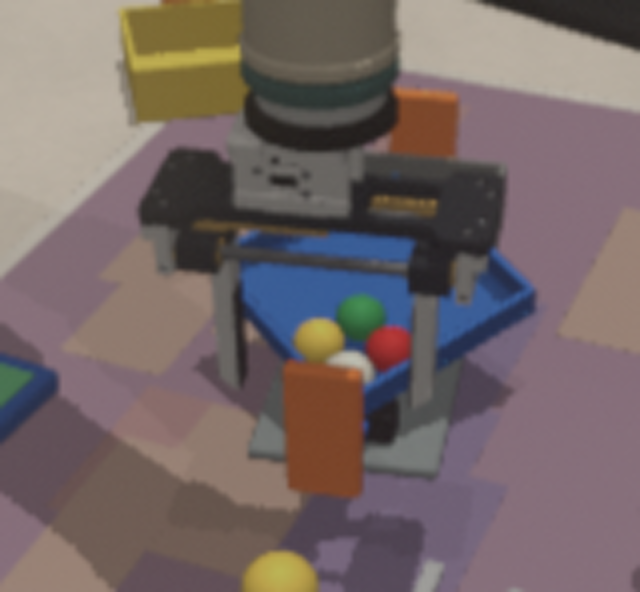

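Request:
send_rows(dp=[[0.1,-0.2,0.2],[0,0,0],[0,0,0],[0,0,0],[0,0,0],[0,0,0],[0,0,0],[0,0,0],[0,0,0],[0,0,0],[0,0,0],[0,0,0],[0,0,0]], yaw=[0,0,0,0,0,0,0,0,0,0,0,0,0], fingers=[0,100,120,140,160,180,200,220,255,255,255,255,255], squeeze=20)

```text
clock: 12.25
eef_pos: [0.6113, -0.1876, 0.0874]
tool_rot: [1.831, 2.551, 0.001]
ft_force: [4.4, 1.2, -2.0]
finger_gap: 0.0436
```

Run:
```python
from h import *
goal([.611,-.1885,.089],.325)
p=np.array([.5435,.0125]);
r0=np.array([.212,.023])
prev=r0
for t in np.arange(0,.66,.05):
    c,s=np.cos(t),np.sin(t); v=np.array([c*r0[0]-s*r0[1],s*r0[0]+c*r0[1]]); print(round(t,2),((v-prev)*100).round(2),((v-r0)*100).round(2)); prev=v
```

```text
dp cm [-0.08 -0.05 -0.16] yaw deg 0.05 or -179.95
clk 12.25 eef [ 0.6113 -0.1876  0.0874] tooly 0.326 tilt 0.09 F [ 4.39  1.2  -1.96] gap 0.0436 q [ 0.14  0.73  0.19  1.64 -0.18  0.78  0.73]
0.0 [0. 0.] [0. 0.]
0.05 [-0.14  1.06] [-0.14  1.06]
0.1 [-0.19  1.05] [-0.34  2.1 ]
0.15 [-0.25  1.04] [-0.58  3.14]
0.2 [-0.3   1.02] [-0.88  4.17]
0.25 [-0.35  1.01] [-1.23  5.17]
0.3 [-0.4   0.99] [-1.63  6.16]
0.35 [-0.45  0.97] [-2.07  7.13]
0.4 [-0.5   0.94] [-2.57  8.07]
0.45 [-0.54  0.92] [-3.11  8.99]
0.5 [-0.59  0.89] [-3.7   9.88]
0.55 [-0.63  0.86] [-4.33 10.74]
0.6 [-0.67  0.83] [-5.   11.57]
0.65 [-0.71  0.79] [-5.71 12.36]
```

Request:
send_rows(dp=[[0.05,0,-0.5],[0.09,0,-0.56],[0.08,0,-0.5],[0.11,0,-0.55],[0.12,0,-0.5],[0.13,0,-0.54],[0,0,0]], yaw=[0,0,0,0,0,0,0], fingers=[255,255,255,255,255,255,255])

```text
clock: 12.95
eef_pos: [0.6088, -0.1805, 0.1191]
tool_rot: [-1.83, -2.552, -0.003]
ft_force: [5.3, 3.6, -3.3]
finger_gap: 0.0437
```

Run:
```python
from wr import *
goal([.611,-.1885,.089],.325)
wrist("pics/w4.png",[.5435,.0125,-1.246],[])
im=vision.grab_frame("scene"); cv2.imwrite("pics/s7.png",cv2.resize(im[120:280,180:340],None,fx=4,fy=3.7,interpolation=cv2.INTER_CUBIC))
```

```text
dp cm [-0.83 -0.05  3.  ] yaw deg 0.1 or -179.9
clk 12.95 eef [ 0.6088 -0.1805  0.1191] tooly 0.327 tilt 0.12 F [ 5.29  3.61 -3.33] gap 0.0437 q [ 0.13  0.69  0.19  1.63 -0.17  0.84  0.72]
```

View pics/w4.png

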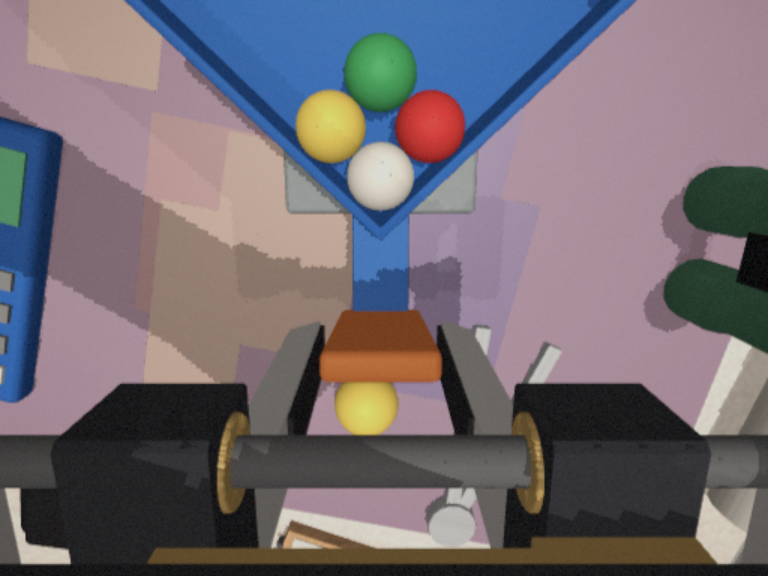

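View pics/s7.png

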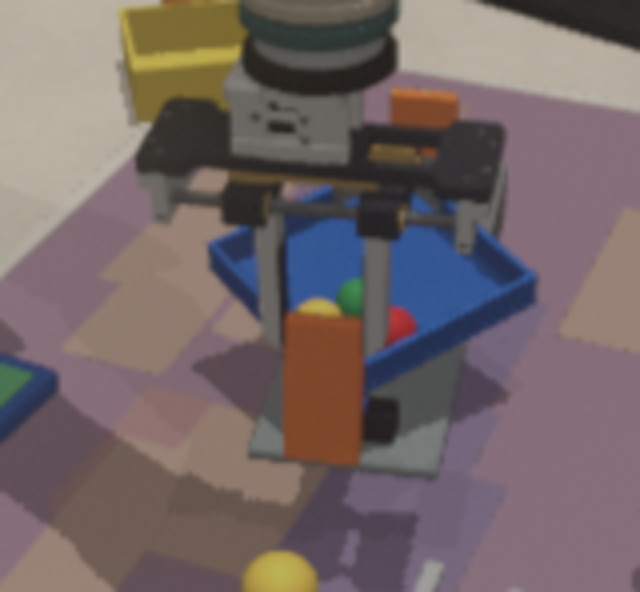

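Request:
send_rows(dp=[[0.16,0,-0.62],[0.18,0,-0.62],[0.19,0,-0.61],[0.21,0,-0.61],[0.23,0,-0.6],[0.25,0,-0.59],[0.27,0,-0.58],[0.28,0,-0.58],[0.3,0,-0.57],[0.32,0,-0.56],[0.33,0,-0.55],[0.35,0,-0.54],[0.36,0,-0.53],[0.38,0,-0.52]], yaw=[0,0,0,0,0,0,0,0,0,0,0,0,0,0], fingers=[255,255,255,255,255,255,255,255,255,255,255,255,255,255])

```text
clock: 14.45
eef_pos: [0.5956, -0.1417, 0.198]
tool_rot: [-1.826, -2.549, -0.005]
ft_force: [3.6, 7.6, -8.2]
finger_gap: 0.0439
```

Request:
send_rows(dp=[[0,0,0],[0,0,0],[0,0,0],[0,0,0],[0,0,0],[0,0,0],[0,0,0],[0,0,0],[0,0,0],[0,0,0],[0,0,0],[0,0,0]], yaw=[0,0,0,0,0,0,0,0,0,0,0,0], fingers=[255,255,255,255,255,255,255,255,255,255,255,255])

```text
clock: 15.65
eef_pos: [0.5956, -0.1419, 0.198]
tool_rot: [-1.826, -2.549, -0.005]
ft_force: [3.5, 6.9, -7.0]
finger_gap: 0.0438
```

Run:
```python
from wr import *
goal([.611,-.1885,.089],.325)
wrist("pics/w5.png",[.5435,.0125,-1.246],[])
im=vision.grab_frame("scene"); cv2.imwrite("pics/s8.png",cv2.resize(im[90:280,170:340],None,fx=4,fy=3,interpolation=cv2.INTER_CUBIC))
im=vision.grab_frame("top"); cv2.imwrite("pics/t8.png",cv2.resize(im[100:260,120:360],None,fx=3.3,fy=3.3,interpolation=cv2.INTER_CUBIC))
```

```text
dp cm [-4.97 -0.03 10.87] yaw deg 0.15 or -179.85
clk 15.65 eef [ 0.5956 -0.1419  0.198 ] tooly 0.328 tilt 0.37 F [ 3.49  6.86 -6.98] gap 0.0438 q [ 0.06  0.57  0.22  1.61 -0.15  0.98  0.65]
```

View pics/w5.png

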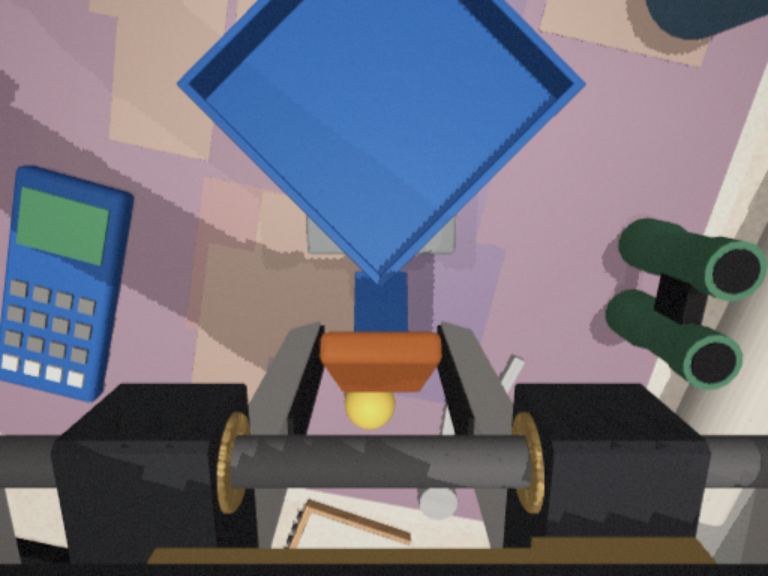

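View pics/s8.png

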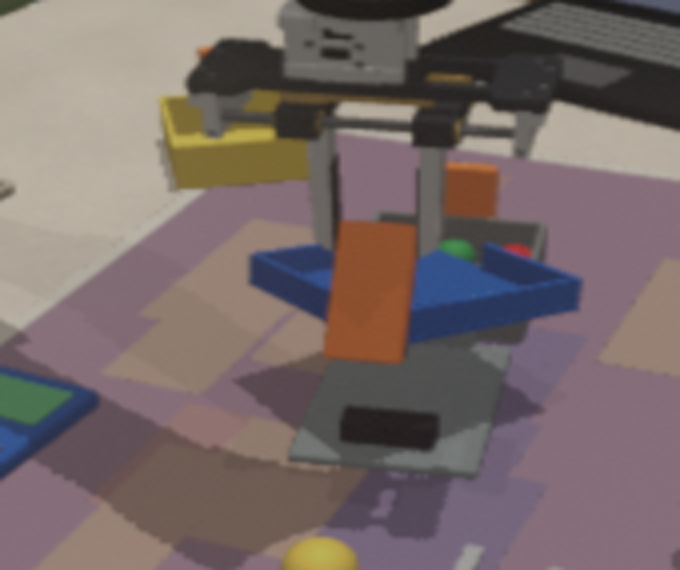

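View pics/t8.png

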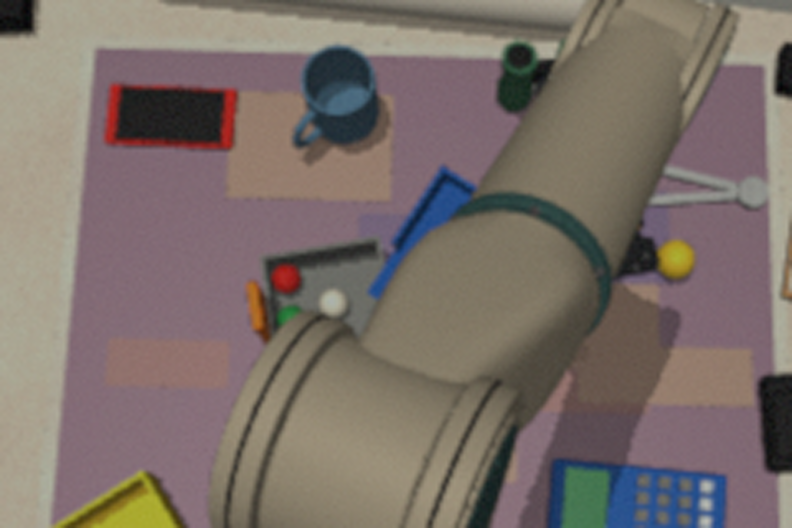

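Request:
send_rows(dp=[[-0.38,0,0.52],[-0.36,0,0.53],[-0.35,0,0.54],[-0.33,0,0.55],[-0.32,0,0.56],[-0.3,0,0.57],[-0.28,0,0.58],[-0.27,0,0.58],[-0.25,0,0.59],[-0.23,0,0.6],[-0.21,0,0.61],[-0.19,0,0.61],[-0.18,0,0.62],[-0.16,0,0.62],[-0.13,0,0.54],[-0.12,0,0.5],[-0.11,0,0.55],[-0.05,0,0.3],[-0.04,0,0.25],[0,0,0]], yaw=[0,0,0,0,0,0,0,0,0,0,0,0,0,0,0,0,0,0,0,0], fingers=[255,255,255,255,255,255,255,255,255,255,255,255,255,255,255,255,255,255,255,255])

```text
clock: 17.8
eef_pos: [0.6119, -0.1896, 0.0982]
tool_rot: [1.83, 2.546, -0.001]
ft_force: [5.7, -1.4, 0.2]
finger_gap: 0.0437
```

Request:
send_rows(dp=[[-0.04,0,0.25],[-0.03,0,0.2],[-0.02,0,0.15],[0,0,0],[0,0,0]], yaw=[0,0,0,0,0], fingers=[255,255,255,255,255])

```text
clock: 18.3
eef_pos: [0.6123, -0.1905, 0.0925]
tool_rot: [1.83, 2.546, -0.001]
ft_force: [5.5, -1.9, 0.0]
finger_gap: 0.0437
```

Run:
```python
from wr import *
goal([.6113,-.1876,.0874],.325)
wrist("pics/w6.png",[.5435,.0125,-1.246],[(206,22,128),(206,-22,128),(218,22,128),(218,-22,128),(68,106,95),(68,-106,95)])
im=vision.grab_frame("scene"); cv2.imwrite("pics/s9.png",cv2.resize(im[90:280,170:340],None,fx=4,fy=3,interpolation=cv2.INTER_CUBIC))
```

```text
dp cm [ 0.31 -0.    0.5 ] yaw deg -0.03 or 179.97
clk 18.3 eef [ 0.6123 -0.1905  0.0925] tooly 0.324 tilt 0.35 F [ 5.48 -1.95  0.02] gap 0.0437 q [ 0.14  0.73  0.19  1.64 -0.17  0.79  0.73]
[0.206 0.022 0.128] [441.3 338.5]
[ 0.206 -0.022  0.128] [318.6 338.7]
[0.218 0.022 0.128] [440.3 369.3]
[ 0.218 -0.022  0.128] [319.7 369.5]
[0.068 0.106 0.095] [679.  -62.1]
[ 0.068 -0.106  0.095] [ 79.2 -61.8]
```

View pics/w6.png

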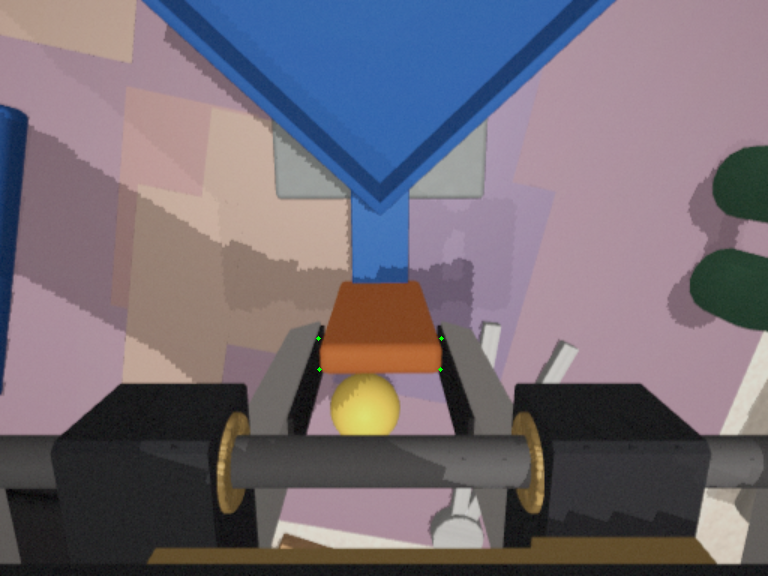

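View pics/s9.png

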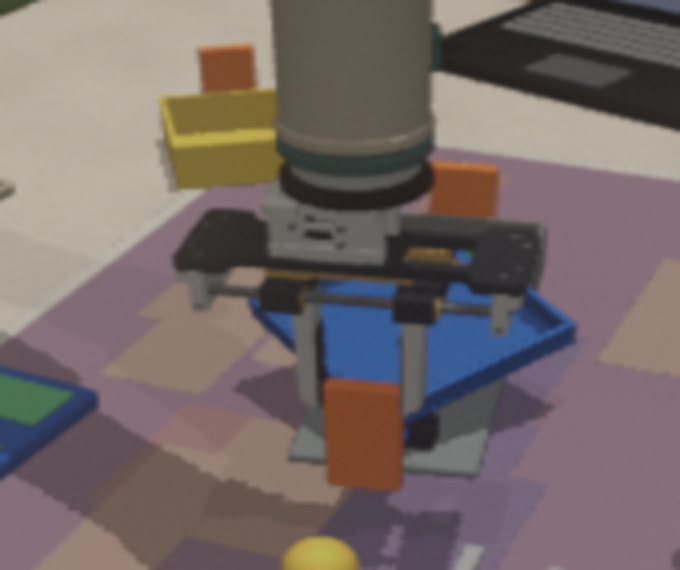

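Request:
send_rows(dp=[[0,0,0.12],[0,0,0.12],[0,0,0.12],[0,0,0.1],[0,0,0]], yaw=[0,0,0,0,0], fingers=[255,255,255,255,255])

```text
clock: 18.9
eef_pos: [0.6125, -0.1909, 0.0889]
tool_rot: [1.83, 2.545, -0.001]
ft_force: [5.8, -1.9, 4.9]
finger_gap: 0.0441
```

Request:
send_rows(dp=[[0,0,0],[0,0,0],[0,0,0]], yaw=[0,0,0], fingers=[255,255,255], squeeze=4)

```text
clock: 19.2
eef_pos: [0.6124, -0.1909, 0.0888]
tool_rot: [1.83, 2.545, -0.001]
ft_force: [3.8, -2.9, 5.1]
finger_gap: 0.0438
```

Request:
send_rows(dp=[[0,0,0],[0,0,0],[0,0,0],[0,0,0],[0,0,0],[0,0,0]], yaw=[0,0,0,0,0,0], fingers=[120,90,60,30,0,0])

```text
clock: 19.8
eef_pos: [0.61, -0.1874, 0.0866]
tool_rot: [-1.832, -2.552, 0.0]
ft_force: [0.5, 0.2, -0.3]
finger_gap: 0.0865
```

Request:
send_rows(dp=[[0,0,-1],[0,0,-2.5],[0,0,-4],[0,0,-4],[0,0,-4],[0,0,-4],[0,0,-3],[-4,0,0],[-4,0,0],[-3,0,0],[0,0,0],[0,0,0]], yaw=[0,0,0,0,0,0,0,0,0,0,0,0], fingers=[0,0,0,0,0,0,0,0,0,0,0,0])

```text
clock: 21.0
eef_pos: [0.6451, -0.2919, 0.3118]
tool_rot: [-1.833, -2.551, -0.001]
ft_force: [-0.9, 0.4, 0.2]
finger_gap: 0.0942
```

Run:
```python
from wr import *
goal([.6113,-.1876,.0874],.325)
wrist("pics/w7.png",[.5435,.0125,-1.246],[(206,22,128),(206,-22,128),(218,22,128),(218,-22,128),(68,106,95),(68,-106,95)])
im=vision.grab_frame("scene"); cv2.imwrite("pics/s10.png",im);cv2.imwrite("pics/s10z.png",cv2.resize(im[90:280,170:340],None,fx=4,fy=3,interpolation=cv2.INTER_CUBIC))
im=vision.grab_frame("top"); cv2.imwrite("pics/t10.png",cv2.resize(im[100:280,100:370],None,fx=2.9,fy=2.9,interpolation=cv2.INTER_CUBIC))
```

```text
dp cm [10.94  0.12 22.45] yaw deg -0.03 or 179.97
clk 21.0 eef [ 0.6451 -0.2919  0.3118] tooly 0.324 tilt 0.04 F [-0.86  0.39  0.23] gap 0.0942 q [ 0.27  0.65  0.24  1.14 -0.15  1.37  0.82]
[0.206 0.022 0.128] [411.5  97.1]
[ 0.206 -0.022  0.128] [352.2  97.2]
[0.218 0.022 0.128] [411.3 114.1]
[ 0.218 -0.022  0.128] [352.5 114.2]
[0.068 0.106 0.095] [525.3 -96. ]
[ 0.068 -0.106  0.095] [238.3 -95.5]
```

View pics/w7.png

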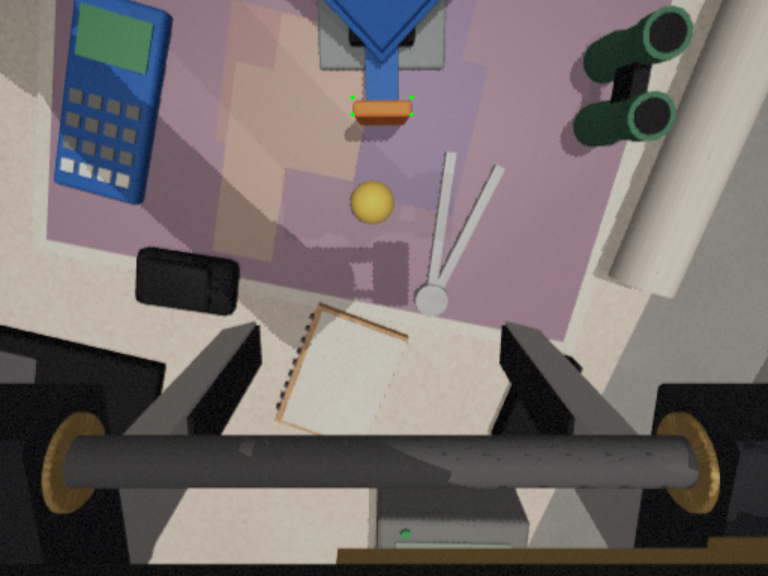

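View pics/s10z.png

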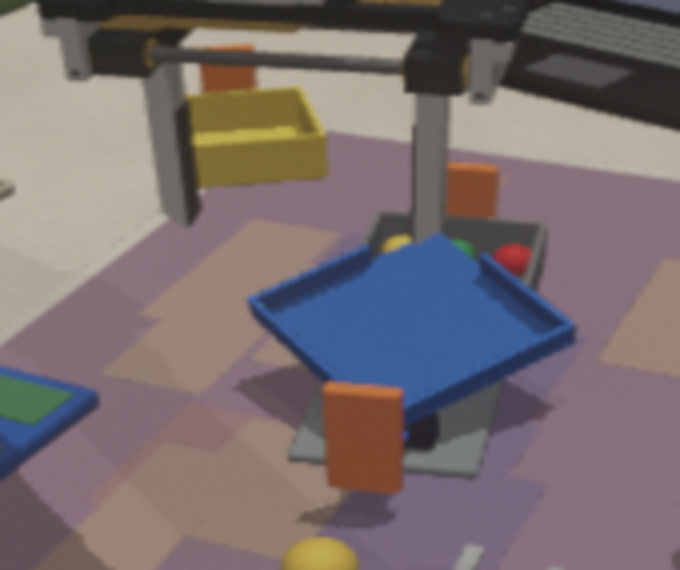

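View pics/t10.png

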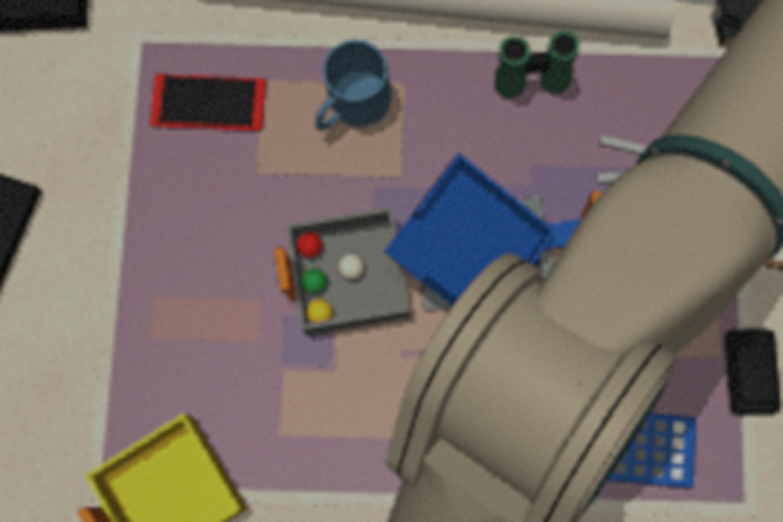

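Run:
```python
from h import *
for f in("scene0","s10"):
    im=cv2.imread(f"pics/{f}.png").astype(int)[200:270,235:290]; m=(im[...,2]>im[...,1]+60)&(im[...,2]>im[...,0]+60)&(im[...,1]<140)
    m=cv2.morphologyEx(m.astype(np.uint8),cv2.MORPH_OPEN,np.ones((3,3)));y,x=np.nonzero(m); print(f,x.mean(),y.mean(),y.min(),y.max(),m.sum())
```

```text
scene0 35.25735294117647 15.742647058823529 9 22 136
s10 25.11111111111111 20.206349206349206 18 22 63
```

Run:
```python
from h import *
a=cv2.imread("pics/scene0.png");b=cv2.imread("pics/s10.png")
for nm,(x0,y0,x1,y1) in dict(handle=(246,222,276,258),leftcorner=(228,183,250,203),rightcorner=(298,190,318,212),foot=(240,232,300,252)).items():
    A=cv2.cvtColor(a,6)[y0:y1,x0:x1].astype(np.float32);B=cv2.cvtColor(b,6)[y0:y1,x0:x1].astype(np.float32)
    print(nm,cv2.phaseCorrelate(A,B,cv2.createHanningWindow(A.shape[::-1],cv2.CV_32F)),np.abs(A-B).mean())
o=np.hstack([cv2.resize(k[160:265,220:330],None,fx=3.6,fy=3.6) for k in(a,b)]);cv2.imwrite("pics/cmp.png",o)
```

```text
handle ((0.08182905043161881, -0.06764433656187663), 0.928500027568252) 2.0975745
leftcorner ((0.14095923461178828, 0.1066116854724175), 0.9195818106333414) 5.806818
rightcorner ((-0.004022973941074426, -0.053558797379364975), 0.9431167627374332) 5.85
foot ((0.0640245099905492, 0.01758745198711864), 0.9957806601126988) 2.292705
```

View pics/cmp.png

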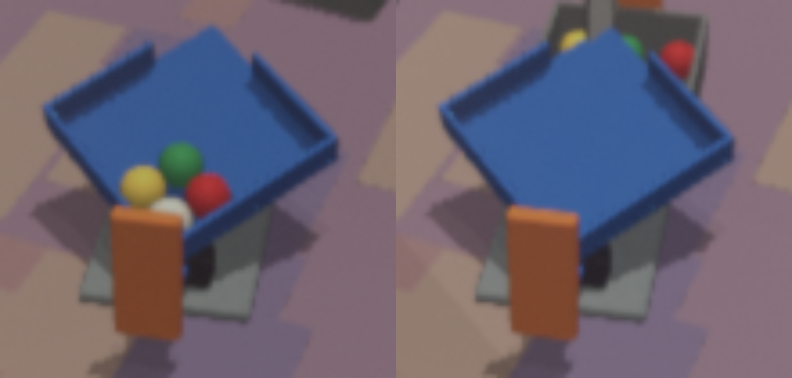

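The handle and tray corners match their starting pixels to within 0.2 px, so the tray is back on its rest. All four balls are in the box and the gripper is clear.

```bash
python3 -c "
from bench import close_job
print(close_job())"
```

```text
the job is handed in; nothing more can be done
None
```

The job is done and handed in, at about 21 s of the 56 s allowed. I slid the box by its tab under the spout, raised the tray until the balls rolled out, and lowered it slowly back onto its rest.

**Grip on the handle:** I pinched it across its 44 mm width, not across its thickness as suggested. The moves cannot tilt the tool, and this way the handle could pivot between the pads as the tray rose.

**Last checks**
- **Balls:** the top camera shows all four in the box. The scene camera shows the tray empty.
- **Tray:** the handle and tray corners are within 0.2 px of where they started, so it is back down. The force reading rose to about 5 N before I let go.
- **Box:** before tipping, the two fixed cameras put its centre about 81 and 85 mm from the hinge and within 3 mm sideways. It was still standing at the end. I did not measure it again after the balls dropped in.
- **Other objects:** those in view looked unmoved, but I only checked this by eye. The arm hid part of the table in the last top picture.

**Disagreement:** before gripping the box, the fixed cameras and the wrist camera differed by 3–4 mm. I corrected for it by going with the wrist camera, and both grips held.

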